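Push a row of casting rings home and shut the keeper gate

TASK

Push the three casting rings along the loading rail as one touching row, from behind, until the front ring is up against the red end stop and the row is closed up. Then swing the yellow keeper gate fully shut across the rail behind the last ring and move clear. Only push with the fingers: do not grip or lift a ring or the gate's post, keep the rings upright and together in the rail, and leave the crucible, felt wheel and plaster cast where they are.

Things in the scene. Friction and masses are not known exactly. Their poses are not given: they have to be found in the camera images.
- rail: Loading rail screwed to the worktop, a straight channel 366 mm long. Origin on the worktop, under the middle of the channel's centre line; its z is up, its y runs along the channel towards the end stop (turned up to about 15 degrees from world y), its x is across. Dark floor 6 mm thick; two aluminium side walls, 59 mm apart inside, each 6 mm thick, tops 22 mm above the worktop. Open at the -y end (y = -178 mm).
- stop_face (a point): Middle of the inner face of the red end stop, at rail x 0, y +170 mm, 33 mm above the worktop. The stop is 78 mm wide and 50 mm high.
- ring_lead_center (a point): Centre (half-way up) of the front grey metal casting ring, a solid-looking upright cylinder 55 mm in diameter and 55 mm high, 0.13 to 0.25 kg, standing loose on the rail's floor (its top 61 mm above the worktop). At the start the three rings stand in a row, touching, 90 to 125 mm short of the stop; pushed home its centre is 27.5 mm from the stop's face.
- ring_middle_center (a point): Centre (half-way up) of the middle grey metal casting ring, a solid-looking upright cylinder 55 mm in diameter and 55 mm high, 0.13 to 0.25 kg, standing loose on the rail's floor (its top 61 mm above the worktop). Next behind the front one.
- ring_rear_center (a point): Centre (half-way up) of the last grey metal casting ring, a solid-looking upright cylinder 55 mm in diameter and 55 mm high, 0.13 to 0.25 kg, standing loose on the rail's floor (its top 61 mm above the worktop). The one farthest from the stop, behind which the row is pushed; pushed home its centre is 137.5 mm from the stop's face.
- gate (a joint): Keeper gate's angle in rad: 0 is shut (bar straight across the rail along rail +x, its front face 4 mm behind the last ring when the row is home, so it cannot shut unless the row is home), growing as it swings back, clockwise seen from above; at 1.57 the bar points along rail -y, beside the rail. Starts 1.6 to 2.0 open, stops at 0 and 2.3. Friction holds it where it is left; about 0.5 N at the post moves it.
- gate_pivot (a point): The gate's vertical pivot axis, beside the rail on the robot's side, at rail x -52 mm, y -5 mm, 34 mm above the worktop (middle height of the bar).
- gate_post (a point): Middle of the upright black post on the free end of the gate, 86 mm from the pivot; 16 mm in diameter, from 27 to 59 mm above the worktop, this point at 43 mm. The yellow bar between pivot and post is 12 mm wide and 14 mm high, 27 to 41 mm above the worktop. When shut the post stands above the far side wall.
- crucible: Loose beige ceramic crucible on the far side of the rail, 51 mm wide, 40 mm high; origin at the centre of its underside. Leave it.
- felt_wheel: Loose cream felt polishing wheel lying flat on the far side of the rail, 51 mm wide, 14 mm high; origin at the centre of its underside. Leave it.
- cast: Loose yellow plaster jaw cast on the robot's side of the rail, 53 x 71 x 27 mm; origin at the centre of its underside. Leave it.
There are look-alikes about, which are no part of the job. Leave any blue look-alike of the part that bears ring_middle_center alone. Leave any turquoise look-alike of the part that bears ring_rear_center alone.

How it is judged:
By the outcome, as a careful person would: the job done as asked, in the order asked, and still so for the second after the job is handed in, with the robot touching nothing.
It also fails if it takes over 51 s, if anything falls off the work surface, if the arm or the gripper's body presses on something with over 40 N, if the wrist force passes 120 N, or if a joint passes its speed limit or range.

ROBOT

A 7-joint arm with a two-finger parallel gripper is mounted at the origin on a cart in front of the work surface, level with it; the furniture and walls round the work are solid. World frame = base frame: x ahead of the robot, y to its left, z up, the work surface at z = 0. Lengths are in m, angles in rad, forces in N, time in s.
With the tool pointing down it reaches from about 0.4 to 0.925 m from the base axis. Payload 5.6 kg.
Tool frame: the origin (TCP) lies midway between the tips of the shut fingers; the grasp point (between the pads) lies 19 mm behind it; z points along the fingers, y is the line along which they close (so a half turn about z gives the same grasp; the last joint's range is limited). The gripper opens to 85 mm and grips with 20 to 120 N. Pads are 22 mm wide; open, the fingers measure 114 mm over their backs; the gripper's body (76 mm by 85 mm) begins 54 mm behind the grasp point. The pads swing forward as they close: fully open they stand 13 mm farther back than shut.
Start: joints at [1.156, 0.468, -0.012, 1.603, 0.006, 1.071, -0.056], TCP at [0.236, -0.606, 0.231] pointing down, gripper open.
Joint ranges: [-2.53, 2.53], [-0.31, 2.02], [-1.57, 1.55], [0.28, 2.44], [-1.29, 4.43], [0.15, 1.84], [-2.92, 2.92]. Speed limits (rad/s): [2.57, 2.57, 3.14, 3.14, 3.14, 3.14, 3.14].

INTERFACE

Orientations are given as [roll, pitch, yaw] about the fixed x, y, z axes, in that order (R = Rz(yaw) Ry(pitch) Rx(roll)).
In Python, from bench import get_state, get_image, job_done gives the robot as it stands.
- The arm moves only by the tool apply_moves, never from a script. Its argument "targets" is a list of rows, each an object with "travel": the shift along the tool's x, y, z scaled (see below), a list of three; "turn": the turn, a rotation vector about the tool's x, y, z scaled (see below), a list of three. A call has 1 to 12 rows; each row shifts and turns the commanded pose from where the row before left it, along the tool's axes as they then stand; what a row does not reach is not made up. The controller multiplies each number of a shift by 0.025 m and each number of a turn by 6 degrees. A row lasts 1/10 s, in which the tool goes at most 50 mm and 8.59 degrees, less where a joint would pass 70% of its speed; a pose out of reach is approached as far as the arm can. A call with a number of a shift or a turn outside -1 to 1 is refused whole. A call with a gripper value outside its range is refused whole. "fingers" is the gripper's target within -1 to 1 (fully open at 1, half-way at 0, shut at -1), set as the call begins (left out, the last holds). The fingers move at their own pace and stop on an object; "force" is the grip in N (left out, the last holds). Time passes only in rows, so rows that do not move let the fingers close. It gives the time, the measured TCP pose, the force, the opening and the grip force at its end, in the units of the state.
- get_state(): the state, without advancing time (a new reading comes with each control period).
- get_image(name): name is "side" or "top" or "wrist"; returns a dict with "frame" (480x640x3 uint8, red, green, blue), "range_z" (480x640 float32, m along the optical axis (not along the pixel's ray), 0 where there is no reading), "fx", "fy", "cx", "cy" (pixels), "k1" (the pictures are not rectified: a ray, as slopes to the right and down, at radius r is drawn at 1 + k1 r^2 times it, then the intrinsics apply), "origin" and "orientation" of the camera in the world. Camera axes: x right, y down, z forward; pixel columns grow to the right and rows downward; lengths in m; the calibration is good to about 2 mm. A picture is of the moment at which its call begins.
- job_done(): hands the job in; it is judged then, once.
The state is a dict: "t": time; "joints": joint angles; "joint_vel": joint speeds; "joint_torque": joint torques, N m; "tcp_pos": TCP position; "tool_rot": TCP orientation; "contact_force": force on the tool from outside, world axes, zero at the start; "moment": the same for the moment, N m; "gripper_width": finger opening in m; "finger_force": force on a finger pad.
Only numpy, scipy, OpenCV 4.12 (cv2) and the standard library are available. Lean on these libraries where they do the work, as an engineer would, in place of code of your own. Each camera call takes 0.05 s, during which the arm holds its last target. There are 200 camera calls.

## Working session

There is one attempt and no reset: what is moved stays moved. The work goes in short steps, Python scripts to look and compute and a tool call to move; the robot and the scene stay as the last step left them, time stands still between calls to the robot, and variables do not carry over. Pictures are saved under pics/ and viewed, at most 10 in all, crops included, and the job is handed in when it is done.

Besides the shell and the picture viewer there is one more tool, called after "Emit:" as a command line: name --argument value ..., lists and objects as JSON in quotes. apply_moves: Moves the arm, as the interface text tells. Shifts and turns lie within -1 to 1; 1 stands for 0.025 m of shift or 6 degrees of turn. Its arguments: {"type":"object","properties":{"targets":{"type":"array"},"fingers":{"type":"number"},"force":{"type":"number"}},"required":["targets"]}

```bash
mkdir -p pics
cat > h.py <<'E'
import numpy as np,cv2
from bench import get_state,get_image
from scipy.spatial.transform import Rotation as R
def rot(o):
    o=np.array(o,float)
    if o.shape==(3,3): return o
    return R.from_euler('xyz',o).as_matrix() if o.size==3 else R.from_quat(o).as_matrix()
def cloud(im):
    h,w=im['range_z'].shape
    u,v=np.meshgrid(np.arange(w),np.arange(h))
    K=np.array([[im['fx'],0,im['cx']],[0,im['fy'],im['cy']],[0,0,1.]])
    p=cv2.undistortPoints(np.stack([u,v],-1).reshape(-1,1,2).astype(np.float64),K,np.array([im['k1'],0,0,0,0.])).reshape(h,w,2)
    z=im['range_z'][...,None]
    return np.concatenate([p*z,z],-1)@rot(im['orientation']).T+np.array(im['origin'])
def save(im,n): cv2.imwrite('pics/'+n,im['frame'][...,::-1])
E
python3 - <<'E'
from h import *
s=get_state();print({k:s[k] for k in('t','tcp_pos','tool_rot','contact_force','gripper_width')})
for n in('top','side'):
    im=get_image(n);save(im,n+'0.png');np.savez(n+'0.npz',**im);print(n,im['origin'],im['orientation'],im['k1'])
E
```

```text
{'t': 0.0, 'tcp_pos': array([ 0.23587348, -0.60508025,  0.23033103]), 'tool_rot': array([-3.13981093e+00,  1.03369407e-04,  3.71717680e-01]), 'contact_force': array([-0.31338558,  0.33821599, -0.39896927]), 'gripper_width': 0.08521428504359553}
top [0.43650135 0.01055823 1.1656154 ] [-3.04865984  0.0205207  -1.55401608] -0.20897236611046824
side [0.13470222 0.76871711 0.41879522] [-1.95402322 -0.01767186 -2.59785482] -0.047179428692286765
```

View pics/top0.png

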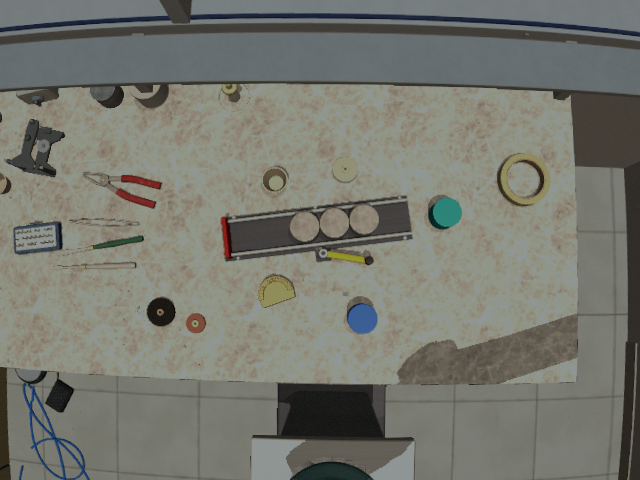

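View pics/side0.png

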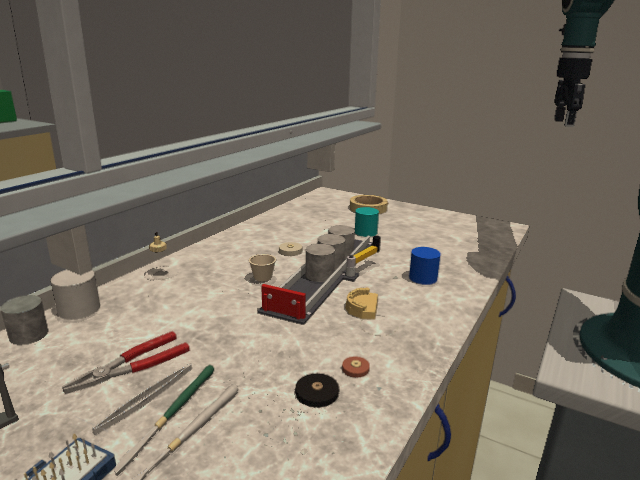

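The top view shows the red stop at (226,238) and the grey rings at (305,226), (335,222) and (364,219). The gate pivot is at (322,254) and its post at (369,261). The turquoise look-alike is at (445,213), outside the rail's mouth, and the blue one is at (362,318), on the robot's side. Neither is in the rail, so the three grey rings are the ones meant.

Run:
```python
from h import *
im=dict(np.load('top0.npz'));P=cloud(im);rgb=im['frame'].astype(int)
V,U=np.mgrid[:480,:640]
Z=P[...,2];print('table z',np.median(Z[280:350,200:320]))
def box(u0,u1,v0,v1): return (U>=u0)&(U<=u1)&(V>=v0)&(V<=v1)
red=box(215,235,210,265)&(rgb[...,0]>110)&(rgb[...,1]<60)
print('red',P[red].mean(0),np.percentile(Z[red],[5,50,95]),red.sum())
q=P[red&(Z>.043)]; c=q[:,:2].mean(0); w,v=np.linalg.eigh(np.cov((q[:,:2]-c).T)); print('stop top c',c,'axis',v[:,1],len(q))
ra=box(285,385,200,245)&(Z>.053)&(Z<.07)
pts=P[ra][:,:2]
n,l,st,ce=cv2.connectedComponentsWithStats(ra.astype(np.uint8));print(st,ce)
k,lab,cen=cv2.kmeans(pts.astype(np.float32),3,None,(3,100,1e-6),5,cv2.KMEANS_PP_CENTERS);print('rings',cen[np.argsort(-cen[:,1])])
wl=box(225,412,195,262)&(Z>.016)&(Z<.027)
for nme,u0,u1,s in(('far',240,405,-1),('near',240,405,1)):
    m=wl&((V<225-(U-226)*.12)if s<0 else (V>247-(U-226)*.1))
    x=P[m][:,:2]; f=cv2.fitLine(x.astype(np.float32),cv2.DIST_HUBER,0,.01,.01).ravel();print(nme,m.sum(),f)
yel=box(310,380,240,272)&(rgb[...,0]>130)&(rgb[...,2]<60);x=P[yel];print('bar',x.mean(0),cv2.fitLine(x[:,:2].astype(np.float32),2,0,.01,.01).ravel(),yel.sum())
post=box(355,385,250,272)&(Z>.05)&(Z<.068);print('post',P[post].mean(0),post.sum())
for nme,b in(('turq',(425,465,193,233)),('blue',(340,385,295,340)),('cast',(255,300,270,310)),('cruc',(258,292,162,198)),('felt',(328,362,152,186))):
    m=box(*b)&(Z>.01);print(nme,P[m].mean(0),P[m].min(0),P[m].max(0))
```

```text
table z -0.0003783411601970821
red [0.53410973 0.20907642 0.04877276] [0.04582936 0.0489342  0.05252046] 136
stop top c [0.53456784 0.20903994] axis [-0.99049195 -0.13757069] 134
[[     0      0    640    480 305107]
 [   290    204     89     37   2093]] [[319.39861098 239.61816019]
 [334.27998089 222.27520306]]
rings [[ 0.5553632   0.05913291]
 [ 0.56274104  0.00460509]
 [ 0.5704559  -0.05011497]]
far 527 [ 0.13521028 -0.99081695  0.5913955   0.03864209]
near 615 [ 0.13515888 -0.9908239   0.52687603  0.03041386]
bar [ 0.50071448 -0.01756988  0.04614631] [ 0.1364154   0.9906517   0.5007145  -0.01756988] 197
post [ 0.49536738 -0.06066368  0.05772003] 58
turq [ 0.58304996 -0.20071295  0.06192204] [ 0.43650135 -0.23374294  0.01014523] [0.61321367 0.01055823 1.1656154 ]
blue [ 0.38797693 -0.04874405  0.06246084] [ 0.36029489 -0.07690011  0.01017903] [0.43650135 0.01055823 1.1656154 ]
cast [0.43596322 0.11479033 0.0236321 ] [0.40363663 0.01055823 0.0100018 ] [0.4652677  0.14713561 1.1656154 ]
cruc [0.6449934  0.11949705 0.05538237] [0.43650135 0.01055823 0.01003745] [0.67022302 0.14464938 1.1656154 ]
felt [ 0.6669047  -0.01452766  0.04499096] [ 0.43650135 -0.03888548  0.01000952] [0.69715249 0.01055823 1.1656154 ]
```

Emit:
apply_moves --targets '[{"travel": [0,0,0],"turn": [0,0,-1]},{"travel": [0,0,0],"turn": [0,0,-1]},{"travel": [0,0,0],"turn": [0,0,-1]},{"travel": [0,0,0],"turn": [0,0,-1]},{"travel": [0,0,0],"turn": [0,0,-1]},{"travel": [0,0,0],"turn": [0,0,-1]},{"travel": [0,0,0],"turn": [0,0,-1]},{"travel": [0,0,0],"turn": [0,0,-1]},{"travel": [0,0,0],"turn": [0,0,-1]},{"travel": [0,0,0],"turn": [0,0,-1]},{"travel": [0,0,0],"turn": [0,0,-1]},{"travel": [0,0,0],"turn": [0,0,-0.74]}]' --fingers -1 --force 40

```text
t: 1.3
tcp_pos: [0.2359, -0.6053, 0.2307]
tool_rot: [-3.141, -0.001, 1.605]
contact_force: [-0.2, 0.2, -0.3]
gripper_width: -0.0003
finger_force: 0.0
```

```bash
cat >> h.py <<'E'
C=np.array([.5591,.0345]);EX=np.array([.9908,.1352]);EY=np.array([-.1352,.9908])
def rail(p): d=np.array(p)[:2]-C; return np.array([d@EX,d@EY])
def tell(tx=None,ts=None,tz=None):
    s=get_state();r=rail(s['tcp_pos']);print('t',s['t'],'rail',r.round(4),'z',s['tcp_pos'][2].round(4),'yaw',np.degrees(s['tool_rot'][2]).round(2),'F',s['contact_force'].round(1),'w',round(s['gripper_width'],4),'j',s['joints'].round(2))
    if tx is not None:
        Rm=rot(s['tool_rot']);w=np.append(C+tx*EX+ts*EY,tz)-s['tcp_pos'];print('units tool',(Rm.T@w/.025).round(2))
E
python3 -c "
from h import *
tell(0,-.145,.20)"
```

```text
t 1.3 rail [-0.4068 -0.5902] z 0.2307 yaw 91.95 F [-0.2  0.2 -0.3] w -0.0003 j [ 1.34  0.49 -0.27  1.59  0.14  1.08  1.07]
units tool [19.37 14.38  1.24]
```

Emit:
apply_moves --targets '[{"travel": [0,0,0],"turn": [0,0,-0.97]},{"travel": [1,0.9,0],"turn": [0,0,0]},{"travel": [1,0.9,0],"turn": [0,0,0]},{"travel": [1,0.9,0],"turn": [0,0,0]},{"travel": [1,0.9,0],"turn": [0,0,0]},{"travel": [1,0.9,0],"turn": [0,0,0]},{"travel": [1,0.9,0],"turn": [0,0,0]},{"travel": [1,0.9,0],"turn": [0,0,0]},{"travel": [1,0.9,0],"turn": [0,0,0]},{"travel": [1,0.9,0],"turn": [0,0,0]},{"travel": [1,0.9,0],"turn": [0,0,0]},{"travel": [1,0.9,0],"turn": [0,0,0]}]'

```text
t: 2.5
tcp_pos: [0.4456, -0.2992, 0.231]
tool_rot: [-3.141, -0.0, 1.703]
contact_force: [0.2, -0.3, -0.1]
gripper_width: 0.0002
finger_force: 0.0
```

Emit:
apply_moves --targets '[{"travel": [1,0.9,0],"turn": [0,0,0]},{"travel": [1,0.9,0],"turn": [0,0,0]},{"travel": [1,0.9,0],"turn": [0,0,0]},{"travel": [1,0.9,0],"turn": [0,0,0]},{"travel": [1,0.9,0.3],"turn": [0,0,0]},{"travel": [1,0.9,0.4],"turn": [0,0,0]},{"travel": [0.8,0.9,0.5],"turn": [0,0,0]},{"travel": [0,0,0],"turn": [0,0,0]},{"travel": [0,0,0],"turn": [0,0,0]}]'

```text
t: 3.4
tcp_pos: [0.5787, -0.1107, 0.2005]
tool_rot: [-3.14, -0.001, 1.704]
contact_force: [0.0, 0.1, 0.7]
gripper_width: -0.0002
finger_force: 0.0
```

```bash
python3 -c "
from h import *
tell(0,-.145,.10)
im=get_image('wrist');save(im,'w1.png');np.savez('w1.npz',**im)"
```

```text
t 3.4 rail [-0.0002 -0.1465] z 0.2005 yaw 97.64 F [0.  0.1 0.7] w -0.0002 j [ 0.51  0.46 -0.5   1.76  0.25  0.99  0.05]
units tool [0.06 0.02 4.02]
```

View pics/w1.png

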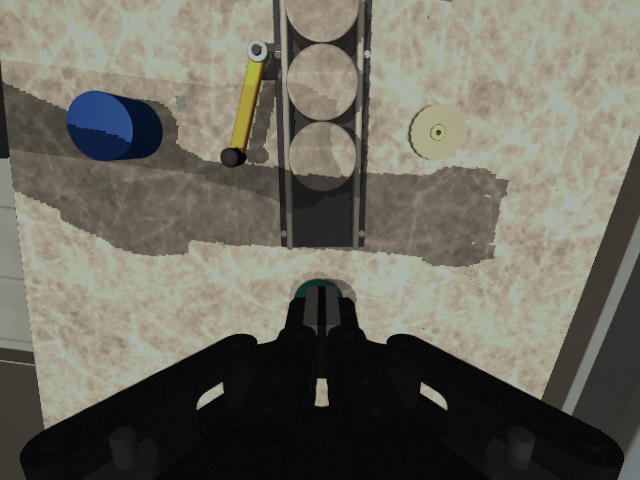

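The close wrist view confirms the grey row in the rail: the rear ring is at (323,155), the middle at (322,80) and the lead at the top edge. The turquoise one at (318,292) is outside the rail, behind its mouth at row 247. The gate pivot is at (258,50) and the post at (232,156). I'll check positions from this view.

Run:
```python
from h import *
im=dict(np.load('w1.npz'));P=cloud(im);Z=P[...,2]
Q=np.stack([(P[...,:2]-C)@EX,(P[...,:2]-C)@EY],-1);V,U=np.mgrid[:480,:640]
def b(n,u0,u1,v0,v1,z0,z1):
    m=(U>=u0)&(U<=u1)&(V>=v0)&(V<=v1)&(Z>z0)&(Z<z1);q=Q[m];print(n,m.sum(),q.mean(0).round(4),q.min(0).round(4),q.max(0).round(4),np.median(Z[m]).round(4))
b('rear',280,365,118,195,.056,.066)
b('mid',280,365,40,117,.056,.066)
b('post',215,250,140,170,.055,.063)
b('pivot',245,272,38,64,.03,.06)
b('wallsL',280,296,100,240,.019,.025)
b('wallsR',355,370,100,240,.019,.025)
b('turq',290,330,278,300,.05,.065)
```

```text
rear 3743 [ 0.0004 -0.0831] [-0.0266 -0.1111] [ 0.0277 -0.0544] 0.0609
mid 4420 [ 0.0003 -0.0276] [-0.0273 -0.054 ] [0.0279 0.0014] 0.061
post 311 [-0.0752 -0.0846] [-0.0833 -0.0923] [-0.068  -0.0771] 0.0589
pivot 472 [-0.0512 -0.0036] [-0.0599 -0.012 ] [-0.0437  0.0059] 0.0428
wallsL 882 [-0.032  -0.0977] [-0.0354 -0.1652] [-0.0289 -0.0366] 0.0216
wallsR 779 [ 0.0332 -0.0925] [ 0.0299 -0.1652] [ 0.036  -0.0368] 0.0217<stdin>:5: RuntimeWarning: Mean of empty slice.
  ret = um.true_divide(
Traceback (most recent call last):
ValueError: zero-size array to reduction operation minimum which has no identity
```

Emit:
apply_moves --targets '[{"travel": [0,0,1],"turn": [0,0,0]},{"travel": [0,0,1],"turn": [0,0,0]},{"travel": [0,0,1],"turn": [0,0,0]},{"travel": [0,0,1],"turn": [0,0,0]},{"travel": [0,0,1],"turn": [0,0,0]},{"travel": [0,0,1],"turn": [0,0,0]},{"travel": [0,0,0.8],"turn": [0,0,0]},{"travel": [0,0,0.5],"turn": [0,0,0]},{"travel": [0,0,0],"turn": [0,0,0]},{"travel": [0.5,0,0],"turn": [0,0,0]},{"travel": [0.2,0,0],"turn": [0,0,0]},{"travel": [0,0,0],"turn": [0,0,0]}]'

```text
t: 4.65
tcp_pos: [0.5774, -0.092, 0.02]
tool_rot: [3.14, -0.0, 1.705]
contact_force: [-0.4, -0.4, 0.1]
gripper_width: -0.0001
finger_force: 0.0
```

```bash
python3 -c "
from h import *
tell(0,-.010,.016)"
```

```text
t 4.65 rail [ 0.001  -0.1278] z 0.02 yaw 97.7 F [-0.4 -0.4  0.1] w -0.0001 j [ 0.4   0.69 -0.39  1.87  0.4   0.66 -0.1 ]
units tool [ 4.71 -0.05  0.16]
```

Emit:
apply_moves --targets '[{"travel": [0.1,0,0],"turn": [0,0,0]},{"travel": [0.15,0,0],"turn": [0,0,0]},{"travel": [0.2,0,0],"turn": [0,0,0]},{"travel": [0.2,0,0],"turn": [0,0,0]},{"travel": [0.2,0,0],"turn": [0,0,0]},{"travel": [0.2,0,0],"turn": [0,0,0]},{"travel": [0.2,0,0],"turn": [0,0,0]},{"travel": [0.2,0,0],"turn": [0,0,0]},{"travel": [0.2,0,0],"turn": [0,0,0]},{"travel": [0.2,0,0],"turn": [0,0,0]},{"travel": [0.2,0,0],"turn": [0,0,0]},{"travel": [0.2,0,0],"turn": [0,0,0]}]'

```text
t: 5.85
tcp_pos: [0.5697, -0.0384, 0.0191]
tool_rot: [3.141, 0.001, 1.702]
contact_force: [0.8, -5.4, 3.9]
gripper_width: 0.0004
finger_force: 0.0
```

```bash
python3 -c "
from h import *
tell(0,-.010,.020)"
```

```text
t 5.85 rail [ 0.0006 -0.0737] z 0.0191 yaw 97.54 F [ 0.8 -5.4  3.9] w 0.0004 j [ 0.3   0.68 -0.38  1.9   0.4   0.64 -0.2 ]
units tool [ 2.55 -0.03 -0.04]
```

Emit:
apply_moves --targets '[{"travel": [0.2,0,0],"turn": [0,0,0]},{"travel": [0.2,0,0],"turn": [0,0,0]},{"travel": [0.2,0,0],"turn": [0,0,0]},{"travel": [0.2,0,0],"turn": [0,0,0]},{"travel": [0.2,0,0],"turn": [0,0,0]},{"travel": [0.2,0,0],"turn": [0,0,0]},{"travel": [0.2,0,0],"turn": [0,0,0]},{"travel": [0.2,0,0],"turn": [0,0,0]},{"travel": [0.2,0,0],"turn": [0,0,0]},{"travel": [0.15,0,0],"turn": [0,0,0]},{"travel": [0.1,0,0],"turn": [0,0,0]},{"travel": [0.1,0,0],"turn": [0,0,0]}]'

```text
t: 7.05
tcp_pos: [0.5625, 0.0147, 0.0191]
tool_rot: [3.141, 0.001, 1.702]
contact_force: [0.4, -6.8, 4.9]
gripper_width: -0.0004
finger_force: 0.0
```

```bash
python3 -c "
from h import *
tell(0,-.006,.020)
im=get_image('top');save(im,'t2.png');np.savez('t2.npz',**im)"
```

```text
t 7.05 rail [ 0.0007 -0.02  ] z 0.0191 yaw 97.53 F [ 0.4 -6.8  4.9] w -0.0004 j [ 0.21  0.67 -0.38  1.92  0.4   0.63 -0.3 ]
units tool [ 0.56 -0.03 -0.04]
```

Emit:
apply_moves --targets '[{"travel": [0.1,0,0],"turn": [0,0,0]},{"travel": [0.1,0,0],"turn": [0,0,0]},{"travel": [0.1,0,0],"turn": [0,0,0]},{"travel": [0.08,0,0],"turn": [0,0,0]},{"travel": [0.06,0,0],"turn": [0,0,0]},{"travel": [0,0,0],"turn": [0,0,0]}]'

```text
t: 7.7
tcp_pos: [0.5608, 0.0264, 0.0188]
tool_rot: [3.142, -0.0, 1.703]
contact_force: [1.6, -4.5, 4.4]
gripper_width: 0.0003
finger_force: 0.0
```

Emit:
apply_moves --targets '[{"travel": [0.04,0,0],"turn": [0,0,0]},{"travel": [0.04,0,0],"turn": [0,0,0]}]'

```text
t: 7.9
tcp_pos: [0.5607, 0.0277, 0.0188]
tool_rot: [-3.142, 0.001, 1.702]
contact_force: [2.0, -5.1, 4.2]
gripper_width: 0.0
finger_force: 0.0
```

```bash
python3 -c "
from h import *
tell(0,-.006,.020)"
```

```text
t 7.9 rail [ 0.0006 -0.0069] z 0.0188 yaw 97.54 F [ 2.  -5.1  4.2] w 0.0 j [ 0.19  0.67 -0.38  1.92  0.4   0.63 -0.32]
units tool [ 0.04 -0.03 -0.05]
```

Emit:
apply_moves --targets '[{"travel": [0.04,0,0],"turn": [0,0,0]},{"travel": [0.04,0,0],"turn": [0,0,0]},{"travel": [0.04,0,0],"turn": [0,0,0]}]'

```text
t: 8.2
tcp_pos: [0.5603, 0.03, 0.0189]
tool_rot: [-3.141, 0.001, 1.702]
contact_force: [1.0, -7.8, 4.9]
gripper_width: -0.0001
finger_force: 0.0
```

Run:
```python
from h import *
tell()
im=get_image('top');P=cloud(im);Z=P[...,2];np.savez('t3.npz',**im)
Q=np.stack([(P[...,:2]-C)@EX,(P[...,:2]-C)@EY],-1)
m=(abs(Q[...,0])<.036)&(Q[...,1]>.0)&(Q[...,1]<.21)&(Z>.054)&(Z<.067)
print('rings',np.percentile(Q[m],[1,50,99],axis=0).round(4))
m=(abs(Q[...,0])<.036)&(Q[...,1]>.14)&(Q[...,1]<.21)&(Z>.044)&(Z<.053);print('stop',np.percentile(Q[m],[2,50,98],axis=0).round(4))
cv2.imwrite('pics/t3.png',cv2.resize(im['frame'][180:290,200:400,::-1],None,fx=4,fy=4))
```

```text
t 8.2 rail [ 0.0006 -0.0046] z 0.0189 yaw 97.53 F [ 1.  -7.8  4.9] w -0.0001 j [ 0.18  0.66 -0.38  1.92  0.4   0.63 -0.32]
rings [[-0.027   0.0414]
 [-0.0022  0.1097]
 [ 0.0248  0.1697]]
stop [[-0.034   0.1549]
 [-0.0015  0.1765]
 [ 0.0335  0.1803]]
```

View pics/t3.png

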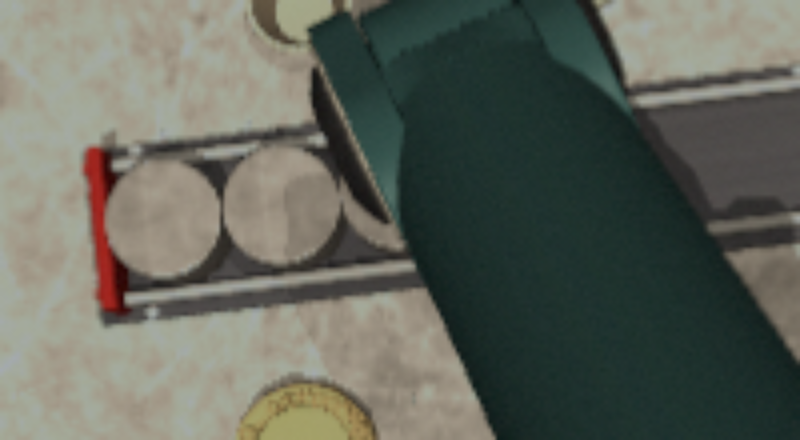

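The lead ring at crop (163,217) is within about a millimetre or two of the stop at (105,230), and the row is closed up. I'll nudge on until the force rises.

Emit:
apply_moves --targets '[{"travel": [0.04,0,0],"turn": [0,0,0]},{"travel": [0.04,0,0],"turn": [0,0,0]}]'

```text
t: 8.45
tcp_pos: [0.5603, 0.0301, 0.0189]
tool_rot: [-3.141, 0.003, 1.701]
contact_force: [2.0, -11.7, 5.8]
gripper_width: -0.0005
finger_force: 0.0
```

Emit:
apply_moves --targets '[{"travel": [0.04,0,0],"turn": [0,0,0]}]'

```text
t: 8.55
tcp_pos: [0.5603, 0.0301, 0.0189]
tool_rot: [-3.141, 0.004, 1.7]
contact_force: [2.2, -14.6, 6.7]
gripper_width: -0.0001
finger_force: 0.0
```

Emit:
apply_moves --targets '[{"travel": [0.04,0,0],"turn": [0,0,0]}]'

```text
t: 8.65
tcp_pos: [0.5602, 0.0302, 0.019]
tool_rot: [-3.141, 0.006, 1.7]
contact_force: [2.4, -16.1, 6.6]
gripper_width: -0.0004
finger_force: 0.0
```

Emit:
apply_moves --targets '[{"travel": [-0.2,0,0],"turn": [0,0,0]},{"travel": [-0.6,0,0],"turn": [0,0,0]},{"travel": [-1,0,0],"turn": [0,0,0]},{"travel": [-1,0,-0.5],"turn": [0,0,0]},{"travel": [-1,0,-1],"turn": [0,0,0]},{"travel": [-1,0,-1],"turn": [0,0,0]},{"travel": [0,0,-1],"turn": [0,0,0]},{"travel": [0,0,-1],"turn": [0,0,0]},{"travel": [0,0,-0.5],"turn": [0,0,0]},{"travel": [0,0,0],"turn": [0,0,0]},{"travel": [0,0,0],"turn": [0,0,0]}]'

```text
t: 9.75
tcp_pos: [0.5747, -0.0836, 0.1427]
tool_rot: [-3.14, -0.001, 1.703]
contact_force: [-0.2, 0.1, 0.1]
gripper_width: 0.0002
finger_force: 0.0
```

Run:
```python
from h import *
tell()
im=get_image('wrist');save(im,'w4.png');np.savez('w4.npz',**im);P=cloud(im);Z=P[...,2]
Q=np.stack([(P[...,:2]-C)@EX,(P[...,:2]-C)@EY],-1)
m=(abs(Q[...,0])<.036)&(Q[...,1]>-.02)&(Q[...,1]<.21)&(Z>.057)&(Z<.067)
print('rings',m.sum(),np.percentile(Q[m],[0,50,100],axis=0).round(4))
m=(abs(Q[...,0]+.07)<.03)&(abs(Q[...,1]+.085)<.03)&(Z>.055)&(Z<.063);print('post',m.sum(),Q[m].mean(0))
```

```text
t 9.75 rail [-0.0005 -0.1191] z 0.1427 yaw 97.59 F [-0.2  0.1  0.1] w 0.0002 j [ 0.45  0.51 -0.47  1.82  0.3   0.88 -0.03]
rings 3631 [[-0.0271  0.008 ]
 [-0.0005  0.0233]
 [ 0.0268  0.0339]]
post 444 [-0.07511141 -0.08380144]
```

View pics/w4.png

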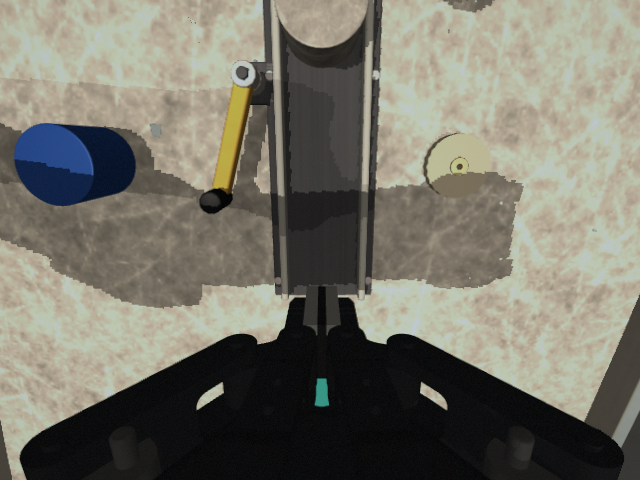

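The rear ring's back is at the top edge (325,48) and the rail behind it is clear. The gate is unmoved, with its pivot at (242,73) and post at (212,200). Next I turn to follow the gate.

Emit:
apply_moves --targets '[{"travel": [0,0,0],"turn": [0,0,1]},{"travel": [0,0,0],"turn": [0,0,1]},{"travel": [0,0,0],"turn": [0,0,1]},{"travel": [0,0,0],"turn": [0,0,1]},{"travel": [0,0,0],"turn": [0,0,1]},{"travel": [0,0,0],"turn": [0,0,1]},{"travel": [0,0,0],"turn": [0,0,1]},{"travel": [0,0,0],"turn": [0,0,1]},{"travel": [0,0,0],"turn": [0,0,1]},{"travel": [0,0,0],"turn": [0,0,1]},{"travel": [0,0,0],"turn": [0,0,1]},{"travel": [0,0,0],"turn": [0,0,1]}]'

```text
t: 11.0
tcp_pos: [0.5744, -0.0836, 0.142]
tool_rot: [-3.14, 0.003, 0.442]
contact_force: [-0.2, -0.3, 0.4]
gripper_width: 0.0001
finger_force: 0.0
```

Emit:
apply_moves --targets '[{"travel": [0,0,0],"turn": [0,0,1]},{"travel": [0,0,0],"turn": [0,0,1]},{"travel": [0,0,0],"turn": [0,0,1]},{"travel": [0,0,0],"turn": [0,0,1]},{"travel": [0,0,0],"turn": [0,0,1]},{"travel": [0,0,0],"turn": [0,0,0.7]},{"travel": [0,0,0],"turn": [0,0,0]}]'

```text
t: 11.7
tcp_pos: [0.5745, -0.0835, 0.1422]
tool_rot: [3.141, 0.003, -0.15]
contact_force: [-0.6, -0.2, 0.6]
gripper_width: 0.0
finger_force: 0.0
```

```bash
python3 -c "
from h import *
tell(-.105,-.076,.032)"
```

```text
t 11.7 rail [-0.0007 -0.119 ] z 0.1422 yaw -8.61 F [-0.6 -0.2  0.6] w 0.0 j [ 0.12  0.46 -0.05  1.85  0.03  0.84 -1.66]
units tool [-4.48 -0.48  4.42]
```

Emit:
apply_moves --targets '[{"travel": [-1,-0.1,0],"turn": [0,0,0]},{"travel": [-1,-0.1,0],"turn": [0,0,0]},{"travel": [-1,-0.1,0],"turn": [0,0,0]},{"travel": [-1,-0.1,0],"turn": [0,0,0]},{"travel": [-0.5,-0.1,0],"turn": [0,0,0]},{"travel": [0,0,1],"turn": [0,0,0]},{"travel": [0,0,1],"turn": [0,0,0]},{"travel": [0,0,1],"turn": [0,0,0]},{"travel": [0,0,0.9],"turn": [0,0,0]},{"travel": [0,0,0.5],"turn": [0,0,0]},{"travel": [0,0,0],"turn": [0,0,0]},{"travel": [0,0,0],"turn": [0,0,0]}]'

```text
t: 12.9
tcp_pos: [0.4665, -0.0547, 0.0339]
tool_rot: [3.142, -0.0, -0.15]
contact_force: [-0.2, -0.2, 0.2]
gripper_width: -0.0
finger_force: 0.0
```

```bash
python3 -c "
from h import *
tell(-.0755-.019*.959,-.0848+.019*.282,.033)"
```

```text
t 12.9 rail [-0.1038 -0.0758] z 0.0339 yaw -8.62 F [-0.2 -0.2  0.2] w -0.0 j [ 0.09  0.5  -0.06  2.16  0.06  0.49 -1.73]
units tool [0.43 0.02 0.04]
```

Touch the post, then start the arc at 4° a row.

Emit:
apply_moves --targets '[{"travel": [0.22,0.02,0],"turn": [0,0,0]},{"travel": [0.21,0,0],"turn": [0,0,0]},{"travel": [0.24,0.045,0],"turn": [0,0,-0.667]},{"travel": [0.24,0.045,0],"turn": [0,0,-0.667]},{"travel": [0.24,0.045,0],"turn": [0,0,-0.667]},{"travel": [0.24,0.045,0],"turn": [0,0,-0.667]},{"travel": [0.24,0.045,0],"turn": [0,0,-0.667]},{"travel": [0.24,0.045,0],"turn": [0,0,-0.667]},{"travel": [0.24,0.045,0],"turn": [0,0,-0.667]},{"travel": [0.24,0.045,0],"turn": [0,0,-0.667]},{"travel": [0.24,0.045,0],"turn": [0,0,-0.667]},{"travel": [0,0,0],"turn": [0,0,0]}]'

```text
t: 14.1
tcp_pos: [0.5322, -0.0599, 0.0345]
tool_rot: [3.141, -0.002, 0.478]
contact_force: [0.1, -0.1, -0.1]
gripper_width: -0.0003
finger_force: 0.0
```

```bash
cat >> h.py <<'E'
PV=np.array([-.0515,-.0035])
def arc():
    s=get_state();a=np.degrees(s['tool_rot'][2])-7.77;r=rail(s['tcp_pos'])-PV;c,n=np.cos(np.radians(a)),np.sin(np.radians(a))
    print('theta',90-a,'tang',r@[c,n],'rad',r@[n,-c],'(want -.019,.086)')
E
python3 - <<'E'
from h import *
tell();arc()
im=get_image('wrist');save(im,'w5.png')
E
```

```text
t 14.1 rail [-0.0394 -0.0899] z 0.0345 yaw 27.39 F [ 0.1 -0.1 -0.1] w -0.0003 j [ 0.22  0.58 -0.21  1.99  0.21  0.59 -1.23]
theta 70.38330010208217 tang -0.017651862027975015 rad 0.08542668274659455 (want -.019,.086)
```

View pics/w5.png

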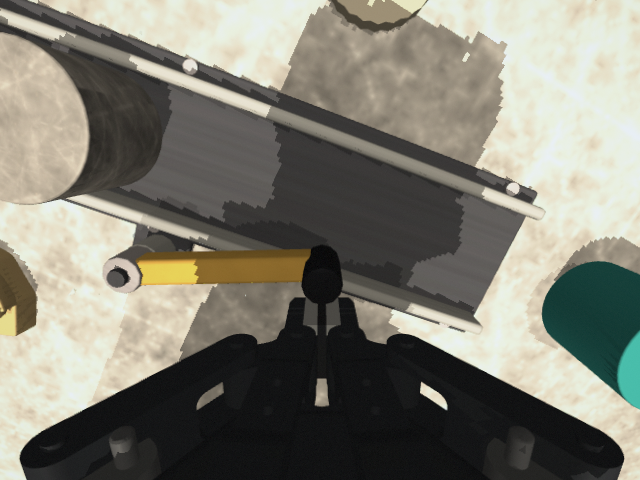

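The post at (322,265) sits squarely against the shut fingers and the bar is moving with the tool. The rear ring at (40,115) is untouched. About 70° is left.

Emit:
apply_moves --targets '[{"travel": [0.24,0.045,0],"turn": [0,0,-0.667]},{"travel": [0.24,0.045,0],"turn": [0,0,-0.667]},{"travel": [0.24,0.045,0],"turn": [0,0,-0.667]},{"travel": [0.24,0.045,0],"turn": [0,0,-0.667]},{"travel": [0.24,0.045,0],"turn": [0,0,-0.667]},{"travel": [0.24,0.045,0],"turn": [0,0,-0.667]},{"travel": [0.24,0.045,0],"turn": [0,0,-0.667]},{"travel": [0.24,0.045,0],"turn": [0,0,-0.667]},{"travel": [0.24,0.045,0],"turn": [0,0,-0.667]},{"travel": [0.24,0.045,0],"turn": [0,0,-0.667]},{"travel": [0.24,0.045,0],"turn": [0,0,-0.667]},{"travel": [0.24,0.045,0],"turn": [0,0,-0.667]}]'

```text
t: 15.35
tcp_pos: [0.5862, -0.0158, 0.0341]
tool_rot: [3.141, 0.001, 1.317]
contact_force: [-0.7, -0.1, -0.0]
gripper_width: 0.0
finger_force: 0.3
```

```bash
python3 -c "
from h import *
tell();arc()"
```

```text
t 15.35 rail [ 0.02   -0.0535] z 0.0341 yaw 75.44 F [-0.7 -0.1 -0. ] w 0.0 j [ 0.29  0.68 -0.42  1.86  0.41  0.69 -0.62]
theta 22.330427320208358 tang -0.019106546645777493 rad 0.08514920908452908 (want -.019,.086)
```

Emit:
apply_moves --targets '[{"travel": [0.24,0.045,0],"turn": [0,0,-0.667]},{"travel": [0.24,0.045,0],"turn": [0,0,-0.667]},{"travel": [0.24,0.045,0],"turn": [0,0,-0.667]},{"travel": [0.24,0.045,0],"turn": [0,0,-0.667]},{"travel": [0.24,0.045,0],"turn": [0,0,-0.667]},{"travel": [0.06,0,0],"turn": [0,0,-0.3]},{"travel": [0,0,0],"turn": [0,0,0]}]'

```text
t: 16.05
tcp_pos: [0.5949, 0.0151, 0.0339]
tool_rot: [3.142, 0.0, 1.696]
contact_force: [-0.5, -0.3, 0.1]
gripper_width: 0.0001
finger_force: 0.0
```

Run:
```python
from h import *
tell();arc()
im=get_image('wrist');save(im,'w6.png')
```

```text
t 16.05 rail [ 0.0328 -0.024 ] z 0.0339 yaw 97.15 F [-0.5 -0.3  0.1] w 0.0001 j [ 0.3   0.71 -0.51  1.83  0.5   0.73 -0.36]
theta 0.6199289765011002 tang -0.01963566269720411 rad 0.0845386856519125 (want -.019,.086)
```

View pics/w6.png

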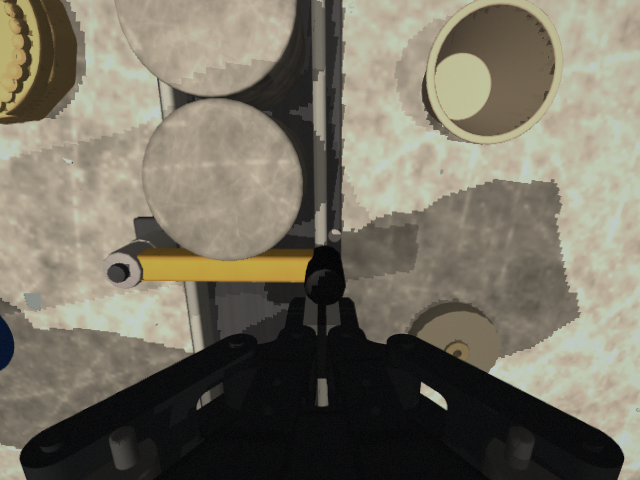

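The bar lies across behind the rear ring at (222,180), with the post at (324,275) nearly shut. I'll press gently until it meets its stop.

Emit:
apply_moves --targets '[{"travel": [0.06,0,0],"turn": [0,0,0]},{"travel": [0.06,0,0],"turn": [0,0,0]}]'

```text
t: 16.3
tcp_pos: [0.5946, 0.0173, 0.0338]
tool_rot: [-3.142, 0.001, 1.695]
contact_force: [1.5, -5.8, -0.1]
gripper_width: -0.0002
finger_force: 2.5
```

Emit:
apply_moves --targets '[{"travel": [0.06,0,0],"turn": [0,0,0]},{"travel": [0.04,0,0],"turn": [0,0,0]}]'

```text
t: 16.5
tcp_pos: [0.5946, 0.0174, 0.0338]
tool_rot: [-3.141, 0.004, 1.694]
contact_force: [1.5, -8.2, 1.3]
gripper_width: -0.0001
finger_force: 4.2
```

At the stop. Back off and move clear.

Emit:
apply_moves --targets '[{"travel": [-0.2,0,0],"turn": [0,0,0]},{"travel": [-0.6,0,0],"turn": [0,0,0]},{"travel": [-0.9,0,0],"turn": [0,0,0]},{"travel": [-0.5,0,-0.8],"turn": [0,0,0]},{"travel": [0,0,-1],"turn": [0,0,0]},{"travel": [0,0,-1],"turn": [0,0,0]},{"travel": [0,0,-1],"turn": [0,0,0]},{"travel": [0,0,-1],"turn": [0,0,0]},{"travel": [-1,0,-1],"turn": [0,0,0]},{"travel": [-1,0,-1],"turn": [0,0,0]},{"travel": [-1,-0.5,0],"turn": [0,0,0]},{"travel": [-1,-0.5,0],"turn": [0,0,0]}]'

```text
t: 17.7
tcp_pos: [0.5891, -0.1378, 0.2047]
tool_rot: [3.14, 0.0, 1.696]
contact_force: [-0.2, -0.4, -0.6]
gripper_width: 0.0001
finger_force: 0.0
```

Emit:
apply_moves --targets '[{"travel": [-1,-0.5,0],"turn": [0,0,0]},{"travel": [-1,-0.5,0],"turn": [0,0,0]},{"travel": [-1,-0.5,0],"turn": [0,0,0]},{"travel": [-1,-0.5,0],"turn": [0,0,0]},{"travel": [-1,-0.5,0],"turn": [0,0,0]},{"travel": [0,0,0],"turn": [0,0,0]},{"travel": [0,0,0],"turn": [0,0,0]}]'

```text
t: 18.4
tcp_pos: [0.542, -0.269, 0.2036]
tool_rot: [3.142, -0.001, 1.695]
contact_force: [0.3, 0.5, 0.3]
gripper_width: 0.0002
finger_force: 0.0
```

Run:
```python
from h import *
tell()
im=get_image('top');P=cloud(im);Z=P[...,2];rgb=im['frame'].astype(int)
Q=np.stack([(P[...,:2]-C)@EX,(P[...,:2]-C)@EY],-1)
m=(abs(Q[...,0])<.036)&(Q[...,1]>.0)&(Q[...,1]<.21)&(Z>.055)&(Z<.067)
_,_,c=cv2.kmeans(Q[m].astype(np.float32),3,None,(3,100,1e-6),5,cv2.KMEANS_PP_CENTERS);print('rings',c.round(4),Q[m][:,1].min(),Q[m][:,1].max())
y=(abs(Q[...,0])<.06)&(abs(Q[...,1])<.04)&(rgb[...,0]>120)&(rgb[...,2]<70);print('bar',y.sum(),cv2.fitLine(Q[y].astype(np.float32),2,0,.01,.01).ravel())
cv2.imwrite('pics/t7.png',cv2.resize(im['frame'][140:340,180:460,::-1],None,fx=2.8,fy=2.8))
```

```text
t 18.4 rail [-0.0579 -0.2984] z 0.2036 yaw 97.09 F [0.3 0.5 0.3] w 0.0002 j [ 0.85  0.5  -0.59  1.71  0.32  1.03  0.27]
rings [[-0.0011  0.0894]
 [-0.0008  0.1444]
 [-0.0003  0.034 ]] 4.457220969688193e-06 0.1723882093028791
bar 218 [ 0.99999744  0.00227363 -0.00967451 -0.0030191 ]
```

View pics/t7.png

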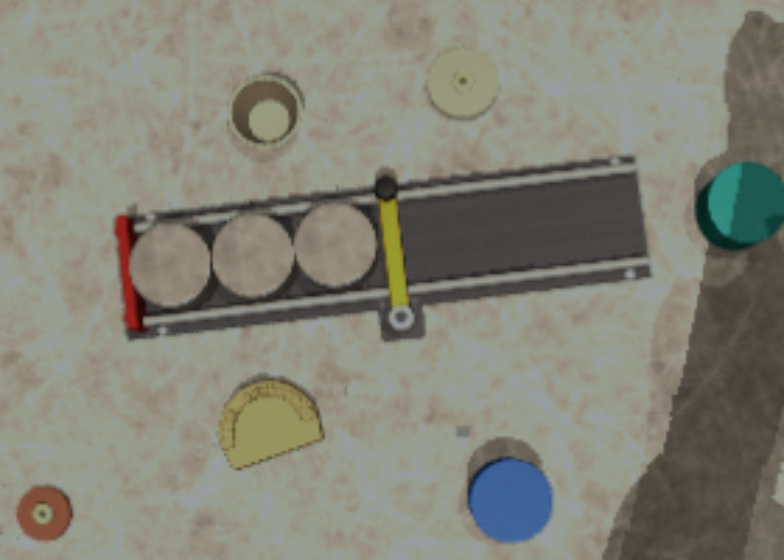

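The rings at (170,264), (253,255) and (335,245) touch each other and the red stop at (130,272). The gate bar at (393,250) is square across the rail, within about 0.1°. The other objects haven't moved and the arm is clear.

```bash
python3 -c "
from bench import job_done
print(job_done())"
```

```text
the job is handed in; nothing more can be done
None
```

The job is handed in: the three rings are against the red stop in one touching row, the gate is shut behind them, the other objects are where they were, and the arm is clear, at about 18 s of the 51 s allowed.

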